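# Dispense one rubber foot and nudge it onto the plate

### The arm

A 7-joint arm with a two-finger parallel gripper is mounted at the origin on the work surface. World frame = base frame: x ahead of the robot, y to its left, z up, the work surface at z = 0. Lengths are in mm, angles in rad, forces in N, time in s.
With the tool pointing down it reaches from about 400 to 875 mm from the base axis. Payload 4.4 kg.
Tool frame: the origin (TCP) lies midway between the tips of the shut fingers; the grasp point (between the pads) lies 19 mm behind it; z points along the fingers, y is the line along which they close (so a half turn about z gives the same grasp; the last joint's range is limited). The gripper opens to 85 mm and grips with 20 to 120 N. Pads are 22 mm wide; open, the fingers measure 114 mm over their backs; the gripper's body (76 mm by 85 mm) begins 54 mm behind the grasp point. The pads swing forward as they close: fully open they stand 13 mm farther back than shut.
Start: joints at [-1.299, 0.628, 0.038, 1.517, -0.027, 0.996, -0.02], TCP at [215.395, 613.289, 231.313] pointing down, gripper open.
Joint ranges: [-3.06, 3.06], [-0.37, 2.12], [-1.25, 1.32], [0.18, 2.47], [-1.1, 4.24], [0.23, 1.98], [-2.94, 2.94]. Speed limits (rad/s): [2.57, 2.57, 3.14, 3.14, 3.14, 3.14, 3.14].

### API

Orientations are given as [roll, pitch, yaw] about the fixed x, y, z axes, in that order (R = Rz(yaw) Ry(pitch) Rx(roll)).
In Python, from cell import read_state, get_image, finish_job gives the robot as it stands.
- The arm moves only by the tool send_rows, never from a script. Its argument "series" is a list of rows, each an object of numbers: "ax", "ay", "az": the turn, a rotation vector about the tool's x, y, z in rad; "dx", "dy", "dz": the shift along the tool's x, y, z in cm; "hand": the closure, from 0 (fully open) to 1 (shut). In form: [{"ax": .., "ay": .., "az": .., "dx": .., "dy": .., "dz": .., "hand": ..}, ...]. A call has 1 to 10 rows; each row is the pose to reach, as a shift and turn from the pose commanded when the call began, along the tool's axes at that moment; what a row does not reach only later rows make up. A row lasts 1/10 s, in which the tool goes at most 50 mm and 8.59 degrees, less where a joint would pass 70% of its speed; a pose out of reach is approached as far as the arm can. A call with a gripper value outside its range is refused whole. The fingers move at their own pace and stop on an object; the grip force is fixed at half the most. Time passes only in rows, so rows that repeat a pose let the fingers close. It gives the time, the measured TCP pose, the force, the opening and the grip force at its end, in the units of the state.
- read_state(): the state, without advancing time (a new reading comes with each control period).
- get_image(name): name is "scene" or "top" or "wrist"; returns a dict with "pixels" (480x640x3 uint8, red, green, blue), "mtx" (3x3 intrinsics, pixels), "k1" (the pictures are not rectified: a ray, as slopes to the right and down, at radius r is drawn at 1 + k1 r^2 times it, then the intrinsics apply), "R" (3x3) and "t" (3): a world point X has camera coordinates R X + t. Camera axes: x right, y down, z forward; pixel columns grow to the right and rows downward; lengths in mm; the calibration is good to about 2 mm. A picture is of the moment at which its call begins. There is no depth.
- finish_job(): hands the job in; it is judged then, once.
The state is a dict: "clock": time; "qpos": joint angles; "qd": joint speeds; "tau": joint torques, N m; "eef_pos": TCP position; "tool_rot": TCP orientation; "force": force on the tool from outside, world axes, zero at the start; "torque": the same for the moment, N m; "width": finger opening in mm; "gripper_force": force on a finger pad.
Only numpy, scipy, OpenCV 4.12 (cv2) and the standard library are available. Lean on these libraries where they do the work, as an engineer would, in place of code of your own. Each camera call takes 0.05 s, during which the arm holds its last target. There are 200 camera calls.

### The job

On the repair bench, press the plunger of the rubber-foot dispenser all the way down once and let it spring back up, so that a single foot comes out of its mouth. Then nudge that foot aside along the bench, never picking it up, until it lies flat and wholly on the square steel plate. Leave the other feet in the dispenser, and the dish, heatsink and screwdriver where they are.

Things in the scene. Friction and masses are not known exactly. Their poses are not given: they have to be found in the camera images.
- dispenser: grey dispenser, fixed to the bench. Origin: on the bench under the axis of its square magazine; -x points out of the mouth, z up. Magazine: x, y +-20.5 mm, 44 mm high, clear front wall 14.5 mm clear of the bench (the mouth, 33 mm wide). Plunger housing behind it: x 20 to 95 mm, y +-22 mm, 40 mm high; 4 mm flanges to y +-38 mm
- drop_spot (a point): point on the bench 52 mm out of the mouth along the dispenser's -x: where the foot's centre ends after a full press. A blade under the stack pushes the bottom foot there as the plunger goes down and draws back as it rises; then the next foot drops to the bottom. A second press would push out a second foot
- plunger_top (a point): centre of the top of the plunger's round black cap: 32 mm across, 58 mm along +x from the dispenser's origin; its top is 66 mm above the bench when up, 48 mm when fully down; pressed straight down
- plunger (a joint): how far the plunger is pressed: 0 m up, 0.018 m fully down; a spring (2 N at the top, 8 N at the bottom, plus about 3 N per 0.1 m/s of pressing speed) lifts it again when let go
- foot_mid (a point): centre (half-way up, 6 mm) of the bottom foot of the stack, the one that comes out: round black rubber foot, 30 mm across, 12 mm high, about 16 g, axis upright, loose
- next_foot_mid (a point): centre of the second foot in the stack, same size; starts 18 mm above the bench, drops 12 mm after the first has left; must stay in the magazine
- top_foot_mid (a point): centre of the third and top foot of the stack, same size; starts 30 mm above the bench; must stay in the magazine
- plate: square plate of thin dark sheet steel, 90 x 90 mm, let in flush with the bench top (no edge to catch on), fixed; origin at its centre on the bench, x and y along its sides. It lies to the left or to the right of the mouth, 110 to 150 mm aside
- dish: loose round aluminium dish, 70 mm across, 24 mm high, on the other side of the mouth; origin under its centre; leave alone
- heatsink: loose dark metal finned heatsink, 50 x 50 mm, 28 mm high; origin under its centre; leave alone
- screwdriver: loose black-handled screwdriver, 110 mm long, lying on the bench along its x axis, under 35 mm high; leave alone
There are look-alikes about, which are no part of the job. Leave any purple or yellow look-alike of the part that bears top_foot_mid alone.

How it is judged (in metres and radians):
On the way, in this order (a step that is already met when the one before it is completed fails the run):
1. the plunger is pressed fully down and the bottom foot is out of the mouth (value of joint plunger above 0.0155 m and x of foot_mid in the frame of dispenser below -0.042 m), for 0.05 s.
2. the plunger is let go and has sprung back up (value of joint plunger below 0.002 m), for 0.1 s.
3. the foot has been nudged aside onto the plate (x of foot_mid in the frame of plate between -0.031 and 0.031 m and y of foot_mid in the frame of plate between -0.031 and 0.031 m), for 0.2 s.
At the end, for the whole second after the job is handed in: The first foot lies flat and at rest on the bench with its centre within 31 mm of the plate's centre along both of the plate's sides (its whole round on the plate, 1 mm spare); the plunger is up (within 2 mm); the other two feet are still in the magazine (all of step 3 and height (world z) of foot_mid below 0.01 m and angle between foot_mid's own z axis and vertical below 0.15 rad and linear speed of foot below 0.01 m/s and value of joint plunger below 0.002 m and x of next_foot_mid in the frame of dispenser between -0.008 and 0.008 m and y of next_foot_mid in the frame of dispenser between -0.008 and 0.008 m and x of top_foot_mid in the frame of dispenser between -0.008 and 0.008 m and y of top_foot_mid in the frame of dispenser between -0.008 and 0.008 m); the robot touches nothing.
It fails at once if a second foot is pushed out (more than 8 mm from the magazine's axis) (not (x of next_foot_mid in the frame of dispenser between -0.008 and 0.008 m and y of next_foot_mid in the frame of dispenser between -0.008 and 0.008 m) or not (x of top_foot_mid in the frame of dispenser between -0.008 and 0.008 m and y of top_foot_mid in the frame of dispenser between -0.008 and 0.008 m)).
It fails at once if the foot is lifted or tipped on edge (its centre more than 14 mm above the bench) (height (world z) of foot_mid above 0.014 m).
It fails at once if the dish, heatsink or screwdriver is moved more than 15 mm (distance of any of dish, heatsink, screwdriver from where it was at the start of the episode above 0.015 m).
It also fails if it takes over 48 s, if anything falls off the work surface, if the arm or the gripper's body presses on something with over 40 N, if the wrist force passes 120 N, or if a joint passes its speed limit or range.

## Working session

There is one attempt and no reset: what is moved stays moved. The work goes in short steps, Python scripts to look and compute and a tool call to move; the robot and the scene stay as the last step left them, time stands still between calls to the robot, and variables do not carry over. Pictures are saved under pics/ and viewed, at most 10 in all, crops included, and the job is handed in when it is done.

Besides the shell and the picture viewer there is one more tool, called after "Emit:" by a JSON object that holds its "op" and its "data", one argument or row to a line. send_rows: Moves the arm, as the interface text tells. Its arguments: {"type":"object","properties":{"series":{"type":"array","items":{"type":"object","properties":{"ax":{"type":"number"},"ay":{"type":"number"},"az":{"type":"number"},"dx":{"type":"number"},"dy":{"type":"number"},"dz":{"type":"number"},"hand":{"type":"number"}}}}},"required":["series"]}

```bash
mkdir -p pics; ls
cat > h.py <<'E'
import numpy as np, cv2, pickle
from cell import read_state, get_image
def snap(n,f):
    im=get_image(n); cv2.imwrite(f'pics/{f}.png',im['pixels'][:,:,::-1]); pickle.dump(im,open(f'{f}.pkl','wb')); return im
def ld(f): return pickle.load(open(f'{f}.pkl','rb'))
def ray(im,u,v):
    K=np.array(im['mtx'],float); k=float(im['k1'])
    p=cv2.undistortPoints(np.array([[[u,v]]],float),K,np.array([k,0,0,0,0.]))[0,0]
    R=np.array(im['R']);t=np.array(im['t'])
    return -R.T@t, R.T@np.array([p[0],p[1],1])
def onz(im,u,v,z=0):
    c,d=ray(im,u,v); return c+d*(z-c[2])/d[2]
def tri(*a):
    A=0;b=0
    for im,u,v in a:
        c,d=ray(im,u,v); d=d/np.linalg.norm(d); P=np.eye(3)-np.outer(d,d); A=A+P; b=b+P@c
    return np.linalg.solve(A,b)
def proj(im,X):
    R=np.array(im['R']);t=np.array(im['t']); 
    return cv2.projectPoints(np.array([X],float),cv2.Rodrigues(R)[0],t.astype(float),np.array(im['mtx'],float),np.array([float(im['k1']),0,0,0,0.]))[0][0,0]
E
python3 - <<'E'
from h import *
for n in('scene','top'): snap(n,n+'0')
s=read_state(); print(s)
E
```

```text
pics
{'clock': 0.1, 'qpos': array([-1.2988184 ,  0.62928699,  0.03843955,  1.51824221, -0.02699788,
        0.99627694, -0.02003142]), 'qd': array([ 2.96475790e-04, -2.45603738e-03, -7.46255544e-04, -1.54291272e-03,
       -7.53663436e-04, -5.49616028e-05,  1.49330201e-04]), 'tau': array([ 2.42364717e-03, -5.64532006e+01,  1.23004194e+00, -1.93973923e+01,
        1.12329482e-02,  5.45224335e-03, -1.02216944e-06]), 'eef_pos': array([215.19324303, 612.770888  , 230.46756462]), 'tool_rot': array([-3.13989704e+00,  1.68930733e-05,  2.80378927e+00]), 'force': array([ 0.56978586, -0.15764072,  0.02819179]), 'torque': array([-0.02722583, -0.01253907,  0.05033879]), 'gripper_force': 0.0, 'width': 85.26180863913653}
```

View pics/scene0.png

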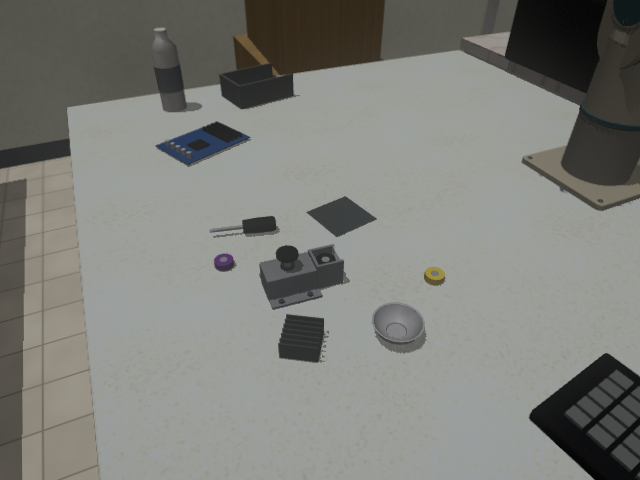

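View pics/top0.png

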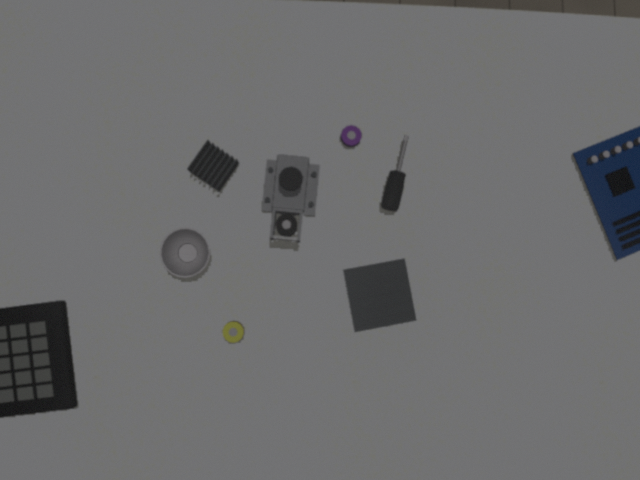

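Scene: the plunger cap is at about (287,253), the plate centre at (341,215) and the dish at (398,323). The loose purple (224,262) and yellow (434,275) rings are look-alikes, so I'll leave them alone. Top: the cap is at (290,179), the magazine at (287,226), and the plate corners are near (345,268), (404,260), (415,321) and (355,330). The real feet are the black ones inside the magazine. I'll enlarge the dispenser in both views.

Run:
```python
from h import *
a=cv2.imread('pics/top0.png')[140:340,240:430]; b=cv2.imread('pics/scene0.png')[180:320,210:390]
a=cv2.convertScaleAbs(a,alpha=1.8)
a=cv2.resize(a,None,fx=3,fy=3,interpolation=3)[:600]
cv2.imwrite('pics/c0.png',a); cv2.imwrite('pics/c1.png',cv2.resize(b,None,fx=4,fy=4,interpolation=3))
T=ld('top0');S=ld('scene0')
print('plunger',tri((T,290,179),(S,287,251)), onz(T,290,179,66))
print('mag',onz(T,287,226,40))
for p in[(345,268),(404,260),(415,321),(355,330)]: print(onz(T,*p))
print('dish',onz(T,186,253,12),'sd',onz(T,393,190,15),onz(T,405,138,5),'hs',onz(T,213,167,20),'yel',onz(T,233,332,6),'pur',onz(T,351,136,6))
print('cam',ray(T,320,240)[0])
```

```text
plunger [692.91377496  52.05727248  67.93430071] [693.43596769  51.98721494  66.        ]
mag [634.17644781  54.90204203  40.        ]
[579.72095161 -28.04429785   0.        ]
[ 592.68066834 -112.36923249    0.        ]
[ 506.26944859 -129.06458189    0.        ]
[492.46001735 -43.59380662   0.        ]
dish [596.07456716 194.7249007   12.        ] sd [690.54052362 -92.81069149  15.        ] [ 768.20723391 -111.59327936    5.        ] hs [716.03360589 159.69481948  20.        ] yel [487.59596409 127.38058673   6.        ] pur [768.5158303  -33.36997317   6.        ]
cam [570.84432899  45.68304962 753.85904846]
```

View pics/c0.png

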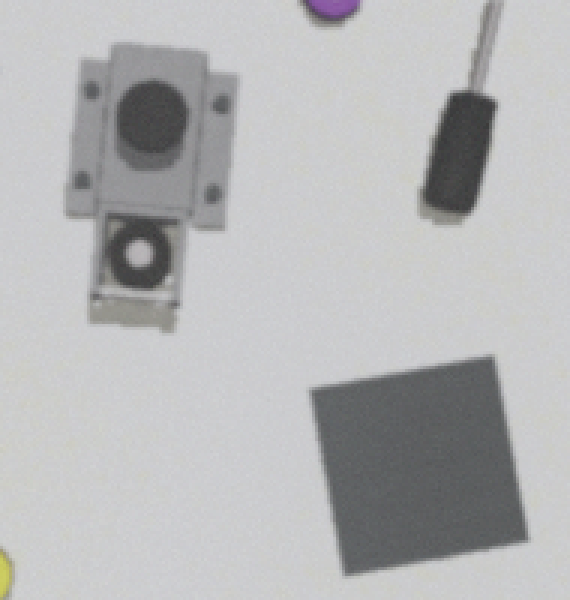

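View pics/c1.png

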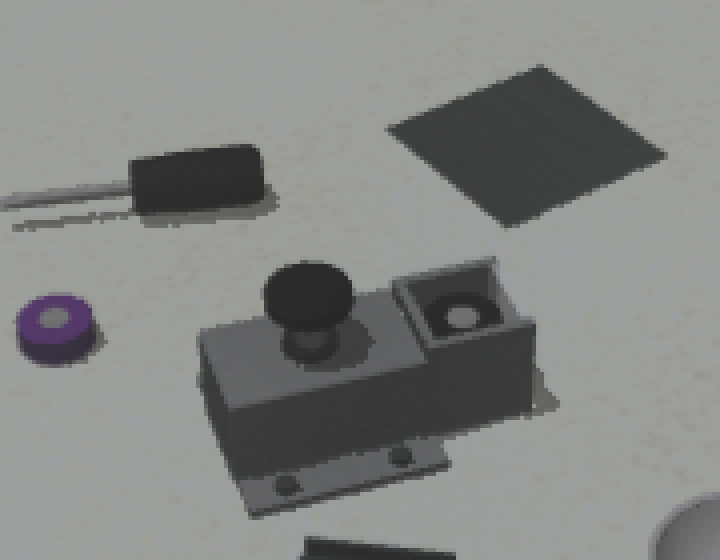

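Run:
```python
from h import *
T=ld('top0');S=ld('scene0')
c=lambda x,y:(240+x/3,140+y/3); s=lambda x,y:(210+x/4,180+y/4)
P=tri((T,*c(153,117)),(S,*s(309,294))); print('cap',P)
F=tri((T,*c(140,253)),(S,*s(463,317))); print('topfoot',F, onz(T,*c(140,253),36))
P=P[:2];F=onz(T,*c(140,253),36)[:2]; d=P-F; print(np.linalg.norm(d),np.degrees(np.arctan2(d[1],d[0])))
for a,b in(((113,44),(97,210)),((207,53),(190,214))):
    e=onz(T,*c(*a),40)-onz(T,*c(*b),40); print(np.degrees(np.arctan2(e[1],e[0])))
f=[((68,216),),((225,229),)]; e=onz(T,*c(68,216),4)-onz(T,*c(225,229),4); print('flange',np.degrees(np.arctan2(e[1],e[0]))-90)
C=[onz(T,*c(*p)) for p in((311,388),(493,355),(528,541),(344,576))]; print(np.array(C),'top ctr',np.mean(C,0))
C2=[tri((T,*c(*p)),(S,*s(*q))) for p,q in zip(((311,388),(493,355),(528,541),(344,576)),((508,227),(387,129),(541,65),(666,156)))]; print('plate tri',np.mean(C2,0))
d=d/np.linalg.norm(d); print('drop52',F-52*d,'drop72',F-72*d)
```

```text
cap [693.16724013  51.13088901  62.90688999]
topfoot [635.77518923  56.03148546  35.79809441] [636.78329858  55.45248267  36.        ]
56.549315083105874 -4.382913042286023
-4.10651250875797
-4.868186171848304
flange -3.497517177776743
[[ 577.79588368  -26.17633335    0.        ]
 [ 595.06886417 -112.82797033    0.        ]
 [ 507.23093645 -130.49225201    0.        ]
 [ 489.6419398   -43.16489973    0.        ]] top ctr [542.43440603 -78.16536385   0.        ]
plate tri [ 5.41499781e+02 -7.75825710e+01  2.09073294e-01]
drop52 [584.93536804  59.42641003] drop72 [564.9938563   60.95484363]
```

Emit:
{"op": "send_rows", "data": {
  "series": [
    {"dx": -3.2,"dy": -1.9,"az": 0.075,"hand": 1},
    {"dx": -7.5,"dy": -4.4,"az": 0.17,"hand": 1},
    {"dx": -11.5,"dy": -6.7,"az": 0.27,"hand": 1},
    {"dx": -15.5,"dy": -9,"az": 0.37,"hand": 1},
    {"dx": -19.5,"dy": -11.4,"az": 0.47,"hand": 1},
    {"dx": -23.5,"dy": -13.7,"az": 0.57,"hand": 1},
    {"dx": -27.5,"dy": -16,"az": 0.67,"hand": 1},
    {"dx": -31.5,"dy": -18.4,"az": 0.77,"hand": 1},
    {"dx": -35.5,"dy": -20.7,"az": 0.87,"hand": 1},
    {"dx": -39.5,"dy": -23,"az": 0.97,"hand": 1}
  ]
}}

```text
invalid input at $.series[0]: expected keys ax, ay, az, dx, dy, dz, hand
```

Emit:
{"op": "send_rows", "data": {
  "series": [
    {"ax": 0,"ay": 0,"dz": 0,"dx": -3.2,"dy": -1.9,"az": 0.075,"hand": 1},
    {"ax": 0,"ay": 0,"dz": 0,"dx": -7.5,"dy": -4.4,"az": 0.17,"hand": 1},
    {"ax": 0,"ay": 0,"dz": 0,"dx": -11.5,"dy": -6.7,"az": 0.27,"hand": 1},
    {"ax": 0,"ay": 0,"dz": 0,"dx": -15.5,"dy": -9,"az": 0.37,"hand": 1},
    {"ax": 0,"ay": 0,"dz": 0,"dx": -19.5,"dy": -11.4,"az": 0.47,"hand": 1},
    {"ax": 0,"ay": 0,"dz": 0,"dx": -23.5,"dy": -13.7,"az": 0.57,"hand": 1},
    {"ax": 0,"ay": 0,"dz": 0,"dx": -27.5,"dy": -16,"az": 0.67,"hand": 1},
    {"ax": 0,"ay": 0,"dz": 0,"dx": -31.5,"dy": -18.4,"az": 0.77,"hand": 1},
    {"ax": 0,"ay": 0,"dz": 0,"dx": -35.5,"dy": -20.7,"az": 0.87,"hand": 1},
    {"ax": 0,"ay": 0,"dz": 0,"dx": -39.5,"dy": -23,"az": 0.97,"hand": 1}
  ]
}}

```text
clock: 1.1
eef_pos: [512.6, 263.8, 231.1]
tool_rot: [-3.141, -0.0, 1.83]
force: [0.5, 0.5, -0.2]
width: -0.1
gripper_force: 0.0
```

Emit:
{"op": "send_rows", "data": {
  "series": [
    {"ax": 0,"ay": 0,"dz": 0.5,"dx": -4,"dy": 1.9,"az": 0.1,"hand": 1},
    {"ax": 0,"ay": 0,"dz": 1.5,"dx": -8,"dy": 3.8,"az": 0.2,"hand": 1},
    {"ax": 0,"ay": 0,"dz": 3,"dx": -12,"dy": 5.7,"az": 0.3,"hand": 1},
    {"ax": 0,"ay": 0,"dz": 5,"dx": -16,"dy": 7.6,"az": 0.4,"hand": 1},
    {"ax": 0,"ay": 0,"dz": 7,"dx": -20,"dy": 9.5,"az": 0.5,"hand": 1},
    {"ax": 0,"ay": 0,"dz": 9,"dx": -23,"dy": 11,"az": 0.56,"hand": 1},
    {"ax": 0,"ay": 0,"dz": 10.5,"dx": -25.1,"dy": 12,"az": 0.56,"hand": 1},
    {"ax": 0,"ay": 0,"dz": 11,"dx": -25.1,"dy": 12,"az": 0.56,"hand": 1},
    {"ax": 0,"ay": 0,"dz": 11,"dx": -25.1,"dy": 12,"az": 0.56,"hand": 1}
  ]
}}

```text
clock: 2.0
eef_pos: [691.8, 54.0, 119.6]
tool_rot: [-3.138, 0.001, 1.273]
force: [-0.1, 0.4, 0.1]
width: -0.1
gripper_force: 0.0
```

Run:
```python
from h import *
S=snap('scene','s1');W=snap('wrist','w1')
a=S['pixels'][180:320,210:390,::-1]; a=cv2.resize(a,(514,400),interpolation=3)
w=cv2.resize(W['pixels'][:,:,::-1],(533,400)); 
b=np.zeros((400,800,3),np.uint8); b[:,:400]=cv2.resize(a,(400,311)).__class__ and cv2.copyMakeBorder(cv2.resize(a,(400,311)),0,89,0,0,0); b[:300,400:]=cv2.resize(w,(400,300))
cv2.imwrite('pics/m1.png',b); print(read_state()['eef_pos'], proj(W,[693,51.5,66]),proj(W,[636.5,55.5,36]),proj(W,[585,59.4,0]))
```

```text
[692.45951661  55.95384858 121.37567938] [328.31478605 270.93666362] [241.52679674 272.92978742] [185.31035495 269.72082844]
```

View pics/m1.png

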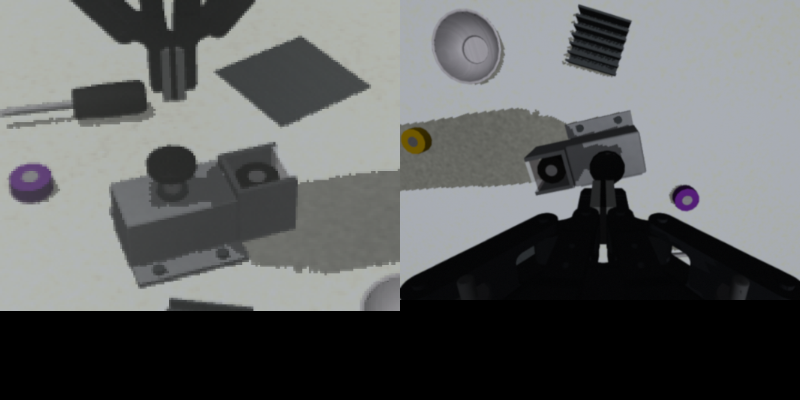

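Wrist view: the cap is at (330,266), where the projection gave (328,271), and the magazine foot is at (242,274). Both agree, so I'll press.

Emit:
{"op": "send_rows", "data": {
  "series": [
    {"ax": 0,"ay": 0,"dz": 2.5,"dx": -0.43,"dy": 0.17,"az": 0,"hand": 1},
    {"ax": 0,"ay": 0,"dz": 5.1,"dx": -0.43,"dy": 0.17,"az": 0,"hand": 1},
    {"ax": 0,"ay": 0,"dz": 5.5,"dx": -0.43,"dy": 0.17,"az": 0,"hand": 1},
    {"ax": 0,"ay": 0,"dz": 5.9,"dx": -0.43,"dy": 0.17,"az": 0,"hand": 1},
    {"ax": 0,"ay": 0,"dz": 6.3,"dx": -0.43,"dy": 0.17,"az": 0,"hand": 1},
    {"ax": 0,"ay": 0,"dz": 6.7,"dx": -0.43,"dy": 0.17,"az": 0,"hand": 1},
    {"ax": 0,"ay": 0,"dz": 7.1,"dx": -0.43,"dy": 0.17,"az": 0,"hand": 1},
    {"ax": 0,"ay": 0,"dz": 7.4,"dx": -0.43,"dy": 0.17,"az": 0,"hand": 1},
    {"ax": 0,"ay": 0,"dz": 7.4,"dx": -0.43,"dy": 0.17,"az": 0,"hand": 1}
  ]
}}

```text
clock: 3.0
eef_pos: [692.6, 51.2, 49.5]
tool_rot: [-3.14, -0.001, 1.275]
force: [-5.8, 1.0, 7.5]
width: 0.1
gripper_force: 3.5
```

Emit:
{"op": "send_rows", "data": {
  "series": [
    {"ax": 0,"ay": 0,"dz": 0.15,"dx": 0,"dy": 0,"az": 0,"hand": 1},
    {"ax": 0,"ay": 0,"dz": 0.25,"dx": 0,"dy": 0,"az": 0,"hand": 1},
    {"ax": 0,"ay": 0,"dz": 0.25,"dx": 0,"dy": 0,"az": 0,"hand": 1}
  ]
}}

```text
clock: 3.3
eef_pos: [692.7, 51.2, 48.1]
tool_rot: [-3.14, -0.002, 1.275]
force: [-6.4, 0.7, 12.1]
width: 0.1
gripper_force: 5.9
```

Run:
```python
from h import *
s=read_state(); print(s['eef_pos'],s['force'])
S=snap('scene','s2');T=snap('top','t2')
b=np.zeros((600,800,3),np.uint8)
b[:300,:]=cv2.resize(S['pixels'][220:310,230:470,::-1],(800,300),interpolation=3)
b[300:,:600]=cv2.convertScaleAbs(cv2.resize(T['pixels'][180:300,220:460,::-1],(600,300),interpolation=3),alpha=1.8)
cv2.imwrite('pics/m2.png',b)
```

```text
[692.66409069  51.17636466  48.11460316] [-6.44465024  0.65574755 12.10484012]
```

View pics/m2.png

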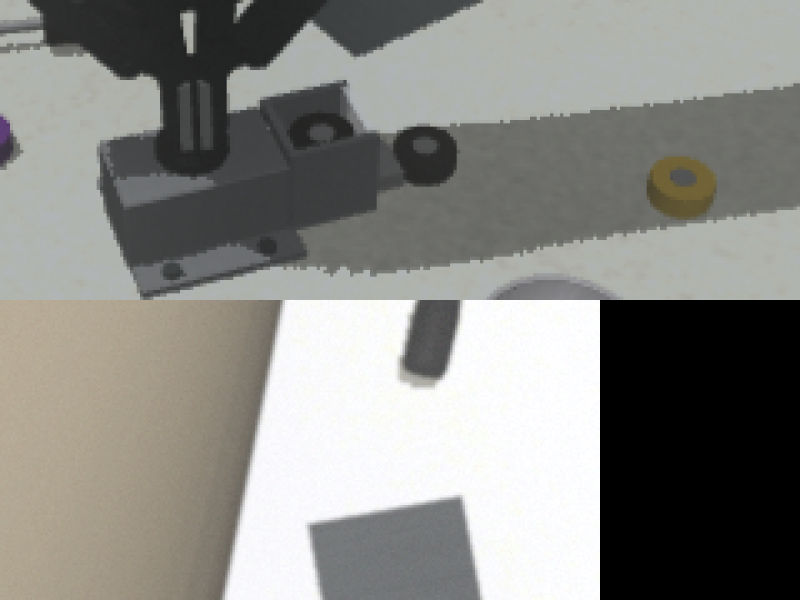

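The foot is out, with its centre top at mosaic (425,147), and the blade is extended. The force of 12 N shows the plunger has bottomed. I'll let it rise and work out the foot's position.

Emit:
{"op": "send_rows", "data": {
  "series": [
    {"ax": 0,"ay": 0,"dz": -0.8,"dx": 0,"dy": 0,"az": 0,"hand": 1},
    {"ax": 0,"ay": 0,"dz": -1.8,"dx": 0,"dy": 0,"az": 0,"hand": 1},
    {"ax": 0,"ay": 0,"dz": -3.5,"dx": 0,"dy": 0,"az": 0,"hand": 1},
    {"ax": 0,"ay": 0,"dz": -6,"dx": 0,"dy": 0,"az": 0,"hand": 0.75},
    {"ax": 0,"ay": 0,"dz": -7.5,"dx": 0,"dy": 0,"az": 0,"hand": 0.75},
    {"ax": 0,"ay": 0,"dz": -7.5,"dx": 0,"dy": 0,"az": 0,"hand": 0.75}
  ]
}}

```text
clock: 4.0
eef_pos: [695.7, 49.4, 123.5]
tool_rot: [3.136, -0.002, 1.274]
force: [-0.7, -0.5, -0.4]
width: 21.4
gripper_force: 0.0
```

Run:
```python
from h import *
s=read_state(); print(s['eef_pos'],s['force'],s['width'],s['tool_rot'],s['qpos'])
print(onz(ld('s2'),357.5,264.1,12))
S=snap('scene','s3');W=snap('wrist','w3')
print(proj(W,[585,59.4,12]),proj(S,[585,59.4,12]))
b=np.zeros((600,800,3),np.uint8)
b[:300,:]=cv2.resize(S['pixels'][220:310,230:470,::-1],(800,300),interpolation=3)
b[300:,:600]=cv2.resize(W['pixels'][180:380,100:500,::-1],(600,300),interpolation=3)
cv2.imwrite('pics/m3.png',b)
```

```text
[695.72116972  49.44738712 123.45404831] [-0.70815231 -0.54725178 -0.35730953] 21.36341636437927 [ 3.13554545e+00 -2.06717547e-03  1.27388929e+00] [-0.32418316  0.84459348  0.39767038  1.47811307 -0.38182894  0.88951359
 -0.10332471]
[583.27564198  62.11339322  12.        ]
[172.72426356 269.27539611] [355.67068121 263.33558013]
```

View pics/m3.png

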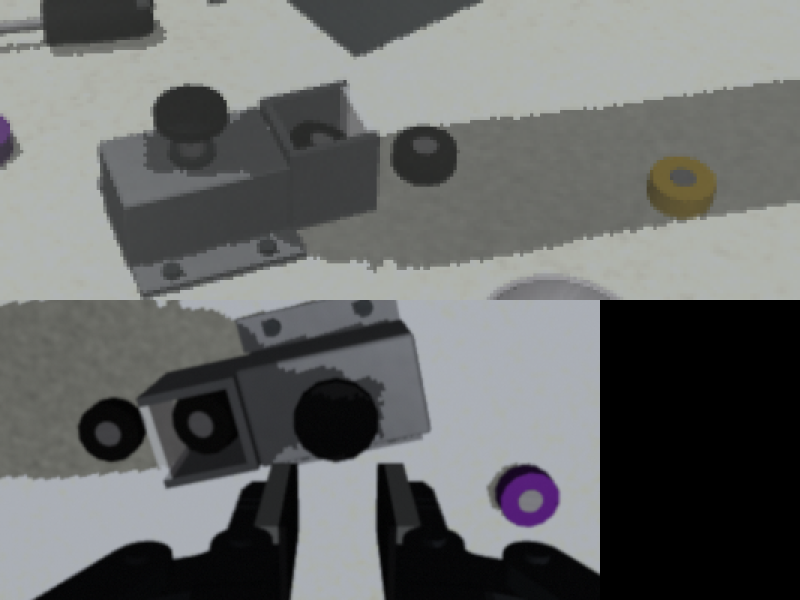

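Scene: the plunger is back up at (190,110) and the foot is alone at (425,147). Wrist: the foot is at (174,266), where the projection gave (173,269), so it lies at about (585,60). I'll come down on its dish side with the fingers about 12 mm apart, so that they cradle it.

Emit:
{"op": "send_rows", "data": {
  "series": [
    {"ax": 0,"ay": 0,"dz": 0,"dx": 0.8,"dy": -4,"az": -0.06,"hand": 0.86},
    {"ax": 0,"ay": 0,"dz": 0,"dx": 1.6,"dy": -8,"az": -0.12,"hand": 0.86},
    {"ax": 0,"ay": 0,"dz": 0,"dx": 2.1,"dy": -11.5,"az": -0.156,"hand": 0.86},
    {"ax": 0,"ay": 0,"dz": 2,"dx": 2.1,"dy": -11.5,"az": -0.156,"hand": 0.86},
    {"ax": 0,"ay": 0,"dz": 5,"dx": 2.1,"dy": -11.5,"az": -0.156,"hand": 0.86},
    {"ax": 0,"ay": 0,"dz": 8,"dx": 2.1,"dy": -11.5,"az": -0.156,"hand": 0.86},
    {"ax": 0,"ay": 0,"dz": 8,"dx": 2.1,"dy": -11.5,"az": -0.156,"hand": 0.86},
    {"ax": 0,"ay": 0,"dz": 8,"dx": 2.1,"dy": -11.5,"az": -0.156,"hand": 0.86}
  ]
}}

```text
clock: 4.9
eef_pos: [588.7, 102.9, 39.0]
tool_rot: [-3.139, 0.001, 1.429]
force: [-0.2, 0.2, 0.4]
width: 11.8
gripper_force: 0.0
```

Run:
```python
from h import *
s=read_state(); print(s['eef_pos'],s['force'],s['width'],s['tool_rot'])
S=snap('scene','s4');W=snap('wrist','w4')
print(proj(W,[585,60,12]))
b=np.zeros((600,800,3),np.uint8)
b[:300,:]=cv2.resize(S['pixels'][220:310,230:470,::-1],(800,300),interpolation=3)
b[300:,:600]=cv2.resize(W['pixels'][180:480,20:620,::-1],(600,300),interpolation=3)
cv2.imwrite('pics/m4.png',b)
```

```text
[588.74338629 102.93327731  39.02864134] [-0.21577367  0.19341129  0.38100807] 11.783396431239597 [-3.13938196e+00  1.00953635e-03  1.42946158e+00]
[326.92535728 361.2211966 ]
```

View pics/m4.png

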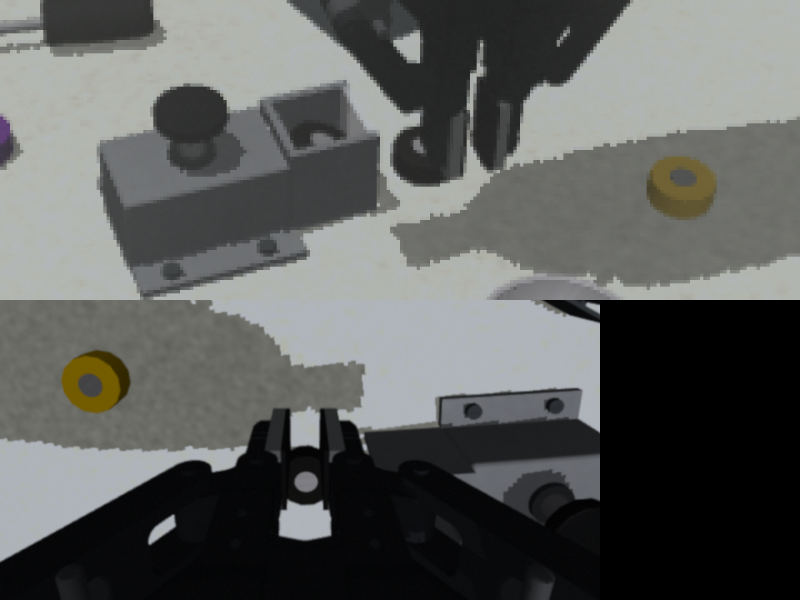

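Wrist: the foot's hole at (305,482) is midway between the fingers, and both fingers clear the magazine. I'll descend and push gently.

Emit:
{"op": "send_rows", "data": {
  "series": [
    {"ax": 0,"ay": 0,"dz": 1.7,"dx": 0,"dy": 0,"az": 0,"hand": 0.86},
    {"ax": 0,"ay": 0,"dz": 3,"dx": 0,"dy": 0,"az": 0,"hand": 0.86},
    {"ax": 0,"ay": 0,"dz": 3.4,"dx": 0,"dy": 0,"az": 0,"hand": 0.86},
    {"ax": 0,"ay": 0,"dz": 3.4,"dx": -0.8,"dy": 0,"az": 0,"hand": 0.86},
    {"ax": 0,"ay": 0,"dz": 3.4,"dx": -1.5,"dy": 0,"az": 0,"hand": 0.86},
    {"ax": 0,"ay": 0,"dz": 3.4,"dx": -2.1,"dy": 0,"az": 0,"hand": 0.86},
    {"ax": 0,"ay": 0,"dz": 3.4,"dx": -2.9,"dy": -0.1,"az": 0,"hand": 0.86},
    {"ax": 0,"ay": 0,"dz": 3.4,"dx": -3.8,"dy": -0.25,"az": 0,"hand": 0.86},
    {"ax": 0,"ay": 0,"dz": 3.4,"dx": -4.7,"dy": -0.4,"az": 0,"hand": 0.86},
    {"ax": 0,"ay": 0,"dz": 3.4,"dx": -5.6,"dy": -0.54,"az": 0,"hand": 0.86}
  ]
}}

```text
clock: 6.0
eef_pos: [576.0, 47.8, 5.9]
tool_rot: [3.142, -0.0, 1.429]
force: [0.7, 0.5, -0.2]
width: 12.6
gripper_force: 0.2
```

Run:
```python
from h import *
s=read_state(); print(s['eef_pos'],s['force'],s['width'],s['tool_rot'])
S=snap('scene','s5');W=snap('wrist','w5')
b=np.zeros((600,800,3),np.uint8)
b[:300,:]=cv2.resize(S['pixels'][195:285,230:470,::-1],(800,300),interpolation=3)
b[300:,:600]=cv2.resize(W['pixels'][180:480,20:620,::-1],(600,300),interpolation=3)
cv2.imwrite('pics/m5.png',b)
```

```text
[576.04777535  47.75260793   5.93212797] [ 0.65480434  0.541323   -0.18129522] 12.57695795388958 [ 3.14152202e+00 -2.44361679e-05  1.42949968e+00]
```

View pics/m5.png

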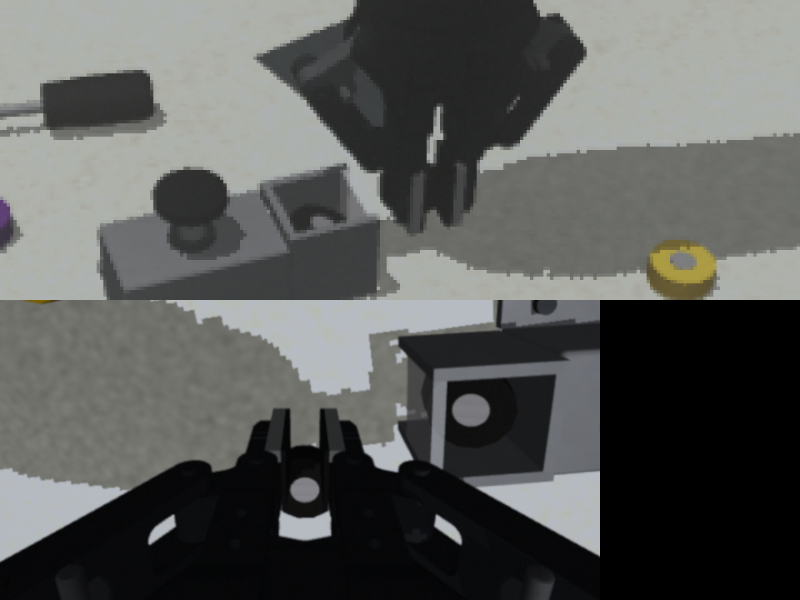

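The foot (hole at (305,490)) sits in the cradle, so I'll keep going to the plate.

Emit:
{"op": "send_rows", "data": {
  "series": [
    {"ax": 0,"ay": 0,"dz": 0,"dx": -1,"dy": -0.15,"az": 0,"hand": 0.86},
    {"ax": 0,"ay": 0,"dz": 0,"dx": -2.2,"dy": -0.34,"az": 0,"hand": 0.86},
    {"ax": 0,"ay": 0,"dz": 0,"dx": -3.4,"dy": -0.52,"az": 0,"hand": 0.86},
    {"ax": 0,"ay": 0,"dz": 0,"dx": -4.6,"dy": -0.7,"az": 0,"hand": 0.86},
    {"ax": 0,"ay": 0,"dz": 0,"dx": -5.8,"dy": -0.89,"az": 0,"hand": 0.86},
    {"ax": 0,"ay": 0,"dz": 0,"dx": -7,"dy": -1.07,"az": 0,"hand": 0.86},
    {"ax": 0,"ay": 0,"dz": 0,"dx": -8.1,"dy": -1.24,"az": 0,"hand": 0.86},
    {"ax": 0,"ay": 0,"dz": 0,"dx": -9,"dy": -1.38,"az": 0,"hand": 0.86},
    {"ax": 0,"ay": 0,"dz": 0,"dx": -9.7,"dy": -1.5,"az": 0,"hand": 0.86},
    {"ax": 0,"ay": 0,"dz": 0,"dx": -10.2,"dy": -1.58,"az": 0,"hand": 0.86}
  ]
}}

```text
clock: 7.1
eef_pos: [546.1, -50.8, 5.8]
tool_rot: [-3.142, -0.0, 1.429]
force: [-1.2, 0.2, 0.6]
width: 12.4
gripper_force: 0.1
```

Emit:
{"op": "send_rows", "data": {
  "series": [
    {"ax": 0,"ay": 0,"dz": 0,"dx": 0,"dy": 0,"az": 0,"hand": 0.86},
    {"ax": 0,"ay": 0,"dz": 0,"dx": 1.5,"dy": 0,"az": 0,"hand": 0.86},
    {"ax": 0,"ay": 0,"dz": 0,"dx": 4,"dy": 0,"az": 0,"hand": 0.86},
    {"ax": 0,"ay": 0,"dz": -3,"dx": 6,"dy": 0,"az": 0,"hand": 0.86},
    {"ax": 0,"ay": 0,"dz": -7,"dx": 6,"dy": 0,"az": 0,"hand": 0.86},
    {"ax": 0,"ay": 0,"dz": -10,"dx": 6,"dy": 0,"az": 0,"hand": 0.86},
    {"ax": 0,"ay": 0,"dz": -10,"dx": 6,"dy": 0,"az": 0,"hand": 0.86}
  ]
}}

```text
clock: 7.8
eef_pos: [557.8, 11.8, 109.6]
tool_rot: [3.134, -0.002, 1.433]
force: [0.9, 0.1, -0.2]
width: 12.1
gripper_force: 0.0
```

Run:
```python
from h import *
s=read_state(); print(s['eef_pos'],s['force'],s['qd'])
S=snap('scene','s6');T=snap('top','t6');W=snap('wrist','w6')
for i in(S,T,W): print(proj(i,[542,-78,0]))
b=np.zeros((600,800,3),np.uint8)
b[:300,:]=cv2.resize(S['pixels'][180:300,210:530,::-1],(800,300),interpolation=3)
b[300:,:400]=cv2.convertScaleAbs(cv2.resize(T['pixels'][240:360,300:460,::-1],(400,300),interpolation=3),alpha=1.8)
b[300:,400:]=cv2.resize(W['pixels'][:,:,::-1],(400,300))
cv2.imwrite('pics/m6.png',b)
```

```text
[557.83776648  11.83253442 109.58729862] [ 0.94476186  0.06663022 -0.15877529] [ 0.02279304  0.05809074 -0.03275924  0.03941265 -0.01391979 -0.04555267
  0.01413918]
[340.39420728 215.42928443]
[379.6623617  295.24108963]
[323.41433737 355.8182554 ]
```

View pics/m6.png

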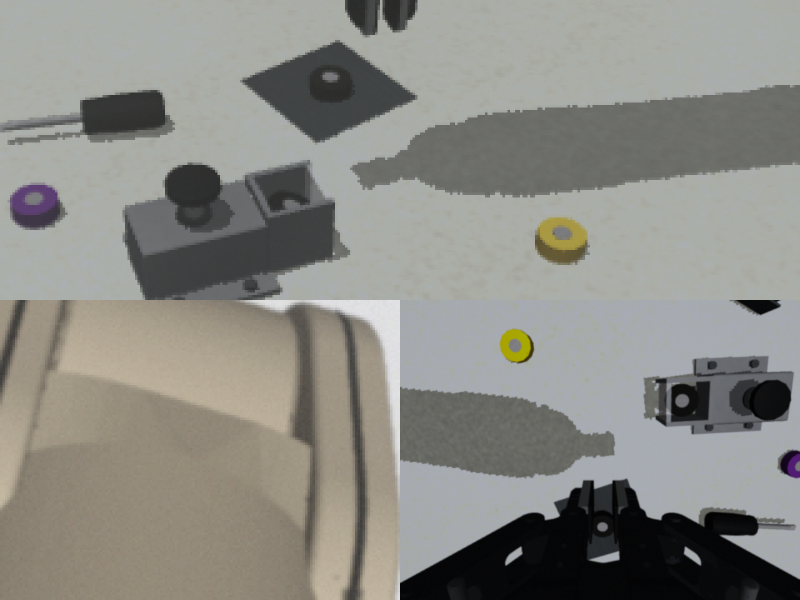

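The foot lies flat at about (330,86), near the plate centre at (328,90). The plunger is up, the other feet are still in the magazine, and the arm is clear, so I'll hand it in.

```bash
python3 -c "
from cell import finish_job
print(finish_job())"
```

```text
the job is handed in; nothing more can be done
None
```

I pressed the plunger once and let it spring back, then nudged the single foot flat onto the plate, close to its centre, and handed the job in at about 8 s; no verdict came back.

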